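Unlock the specimen dock and load the carrier

ROBOT

A 6-joint arm with a two-finger parallel gripper is mounted at the origin on the work surface. World frame = base frame: x ahead of the robot, y to its left, z up, the work surface at z = 0. Lengths are in m, angles in rad, forces in N, time in s.
With the tool pointing down it reaches from about 0.15 to 0.775 m from the base axis. Payload 6.1 kg.
Tool frame: the origin (TCP) lies midway between the tips of the shut fingers; the grasp point (between the pads) lies 19 mm behind it; z points along the fingers, y is the line along which they close (so a half turn about z gives the same grasp; the last joint's range is limited). The gripper opens to 85 mm and grips with 20 to 120 N. Pads are 22 mm wide; open, the fingers measure 114 mm over their backs; the gripper's body (76 mm by 85 mm) begins 54 mm behind the grasp point. The pads swing forward as they close: fully open they stand 13 mm farther back than shut.
Start: joints at [1.343, 0.126, -0.04, 1.405, 0, 1.571], TCP at [0.119, 0.511, 0.202] pointing down, gripper open.
Joint ranges: [-2.72, 2.72], [-0.95, 1.95], [-1.27, 1.35], [-1.78, 2.02], [-1.46, 1.47], [-3.14, 3.14]. Speed limits (rad/s): [2.39, 2.39, 3.01, 3.14, 3.14, 3.14].

INTERFACE

Orientations are given as a unit quaternion [x, y, z, w].
In Python, from station import r, probe_bus, ticket, capture gives the robot as it stands (r), with the cameras as plain functions, the readings (probe_bus) and the job (ticket).
- The arm moves only by the tool nudge_tcp, called after "Emit:" as name(argument=value, ...), one argument or row to a line, values as JSON. Schema: {"type":"object","properties":{"plan":{"type":"string"},"grip_force":{"type":"number"},"only":{"type":"string"},"quiet":{"type":"boolean"},"lines":{"type":"string"}},"required":["plan"],"additionalProperties":false}. plan is a string of 1 to 20 rows, one to a line, with the numbers parted by spaces; each row has 7 numbers: the finger opening in m, then dx, dy, dz in shares of the most that a row can go, 1 being 50 mm, then a rotation vector rx, ry, rz in parts of the range, where 1.0 means 2 pi rad; each row shifts and turns the commanded pose from where the row before left it, along the tool's axes as they then stand; what a row does not reach is not made up. A row lasts 1/10 s, in which the tool goes at most 0.05 m and 0.15 rad, less where a joint would pass 70% of its speed; a pose out of reach is approached as far as the arm can. The fingers move at their own pace and stop on an object; grip_force is the grip in N (left out, the last holds). Time passes only in rows, so rows that do not move let the fingers close. The tool returns the time, the measured TCP pose, the force, the opening and the grip force at its end. only (a regular expression) keeps the lines of the reply that match it, lines (a string "A,B") keeps lines A to B, and quiet returns only ok. No shift or turn number may pass 1 either way. Input that does not fit is refused with a message, and nothing moves.
- probe_bus.state(): the state, without advancing time (a new reading comes with each control period).
- capture(name): name is "scene" or "top" or "wrist"; returns a dict with "color" (400x640x3 uint8, red, green, blue), "fx", "fy", "cx", "cy" (pixels), "dist" ([k1, k2, p1, p2, k3] as OpenCV has them; the pictures are not rectified), "extrinsics" (4x4, takes a point from camera to world coordinates). Camera axes: x right, y up, looking along -z (the intrinsics and any distortion apply to the point x, -y, -z); pixel columns grow to the right and rows downward; lengths in m; the calibration is good to about 2 mm. A picture is of the moment at which its call begins. There is no depth.
- ticket.sign_off(): hands the job in; it is judged then, once.
The state is a dict: "time_s": time; "joints": joint angles; "joint_vel": joint speeds; "tau": joint torques, N m; "tcp_pos": TCP position; "orientation": TCP orientation; "contact_force": force on the tool from outside, world axes, zero at the start; "ft_torque": the same for the moment, N m; "opening": finger opening in m; "grip_force": force on a finger pad.
Only numpy, scipy, OpenCV 4.12 (cv2) and the standard library are available. Lean on these libraries where they do the work, as an engineer would, in place of code of your own. Each camera call takes 0.05 s, during which the arm holds its last target. There are 200 camera calls.

TASK

Load the specimen carrier into the microscope's loading dock. First pull the dock's spring pin up by its red handle and turn it into the rest notch so that it stays up by itself; then rest the carrier's front end on the sill with its tail still on the bench, let go of it, take it by the blue tail paddle, raise the tail level and slide it fully home against the end stop. Leave the pin parked up and the carrier flat and released, never tip the carrier over, and do not disturb the bottle, the objective or the slide box.

Things in the scene. Friction and masses are not known exactly. Their poses are not given: they have to be found in the camera images.
- dock: Fixed black loading dock, mm: 196 long, 92 wide, 64 high. Origin: on the bench at the middle of the sill's foot (mouth end); x points inward, the way the carrier slides; z up. Its floor is a step 18 above the bench, x=0 to 178 (end stop). x=0 to 45 is an open apron; from x=45 side walls (inner faces y=+-30) and a roof (underside 54, top 64 above the bench). The spring pin is at x=115, y=0.
- dock_sill (a point): Middle of the sill's top edge, marked yellow (dock x=0, y=0, 18 above the bench).
- dock_stop (a point): Foot of the end stop's face, on the dock floor (dock x=178, y=0).
- pin_pull (a joint): Lift of the vertical spring pin, m: 0 down (locked), at most 0.025. A spring pulls it down: about 7 N at 0, 13 N at 0.025, its weight included. Down, the 12 mm shaft stops the carrier about 64 mm past the roof's edge (shaft end 37 above the bench). It must be above 0.020 before it can turn; parked in the rest notch it reads about 0.016 and the carrier passes below with 7 mm to spare.
- pin_turn (a joint): Turn of the handle, rad, counterclockwise from above: 0 locked, rest notch (green floor) at 1.2, end of travel 1.4; turns easily once lifted. A cross bar under the handle runs in an aluminium collar on the roof (40 to 48 across, top 90 above the bench): deep slot at 0; at 1.2 it drops 4 mm into the rest notch, which holds it up. It centres itself within about 0.15 rad.
- pin_grip (a point): Centre of the red handle bar on the pin, moves with it; the bar is 72 long, 12 thick, 24 high, centre 120 above the bench when locked. The point's x axis runs along the bar, z up: pinch across the 12 mm.
- carrier: Loose aluminium specimen carrier, 0.35 to 0.65 kg: solid block 130 long (x), 52 wide (y), 28 high, three dark round specimens on top. Origin: centre of the block's underside; +x points to its front end (yellow stripe on top), z up. Blue tail paddle behind: x=-65 to -115, 12 thick (y), z=6 to 36. Centre of mass about 5 behind the origin. Grip it across the 52 mm or by the paddle's 12 mm.
- carrier_lead (a point): Middle of the bottom edge of the carrier's front end (carrier x=+65, z=0).
- carrier_tail (a point): Middle of the bottom edge of the block's tail end (carrier x=-65, z=0), below the root of the paddle.
- carrier_paddle (a point): Grip point on the blue tail paddle (carrier x=-92, y=0, z=24).
- oil_bottle: Bystander: amber bottle, 40 across, 85 high, stands upright; origin centre of its foot.
- objective: Bystander: steel microscope objective, 38 across, 55 high, standing; origin centre of its foot.
- slide_box: Bystander: white slide box 85 x 75 x 28; origin centre of its underside.

How it is judged:
On the way, in this order (a step that is already met when the one before it is completed fails the run):
1. the pin is up and turned in its rest notch and stays there by itself, released, while the carrier is not yet at the dock (value of joint pin_pull between 0.0135 and 0.0185 m and value of joint pin_turn between 1 and 1.39 rad and contact force between the fingers and dock below 0.2 N and x of carrier_lead in the frame of dock below -0.005 m), for 0.3 s.
2. the carrier's front end rests on the sill, its tail on the bench, released and at rest, the pin still parked (value of joint pin_pull between 0.0135 and 0.0185 m and value of joint pin_turn between 1 and 1.39 rad and contact force between the fingers and carrier below 0.2 N and linear speed of carrier below 0.02 m/s and x of carrier_lead in the frame of dock between 0.003 and 0.1 m and y of carrier_lead in the frame of dock between -0.03 and 0.03 m and height (world z) of carrier_lead above 0.015 m and height (world z) of carrier_tail below 0.006 m), for 0.3 s.
At the end, for the whole second after the job is handed in: The carrier lies flat (within 0.04 rad) on the dock floor in the channel with its front end within 5 mm of the end stop, at rest; the pin is parked up in its rest notch (lift 13.5 to 18.5 mm, turned 1.0 to 1.39 rad); carrier and dock are released (value of joint pin_pull between 0.0135 and 0.0185 m and value of joint pin_turn between 1 and 1.39 rad and contact force between the fingers and carrier below 0.2 N and contact force between the fingers and dock below 0.2 N and linear speed of carrier below 0.02 m/s and x of carrier_lead in the frame of dock above 0.173 m and y of carrier_lead in the frame of dock between -0.008 and 0.008 m and z of carrier_lead in the frame of dock between 0.014 and 0.022 m and angle between carrier's own z axis and vertical below 0.04 rad); the robot touches nothing.
It fails at once if the oil bottle is pushed more than 20 mm or tipped (distance of oil_bottle from where it was at the start of the episode above 0.02 m or angle between oil_bottle's own z axis and vertical above 0.5 rad).
It fails at once if the spare objective is pushed more than 20 mm or tipped (distance of objective from where it was at the start of the episode above 0.02 m or angle between objective's own z axis and vertical above 0.5 rad).
It fails at once if the slide box is pushed more than 20 mm or tipped (distance of slide_box from where it was at the start of the episode above 0.02 m or angle between slide_box's own z axis and vertical above 0.5 rad).
It fails at once if the carrier is tipped over (more than 0.8 rad) (angle between carrier's own z axis and vertical above 0.8 rad).
It also fails if it takes over 64 s, if anything falls off the work surface, if the arm or the gripper's body presses on something with over 40 N, if the wrist force passes 120 N, or if a joint passes its speed limit or range.

## Working session

There is one attempt and no reset: what is moved stays moved. The work goes in short steps, Python scripts to look and compute and a tool call to move; the robot and the scene stay as the last step left them, time stands still between calls to the robot, and variables do not carry over. Pictures are saved under pics/ and viewed, at most 10 in all, crops included, and the job is handed in when it is done.

```bash
ls; mkdir -p pics
```

Create h.py:
```python
import numpy as np, cv2
from station import r, probe_bus, ticket, capture
def cap(n,f):
    c=capture(n); cv2.imwrite(f'pics/{f}.png',c['color'][:,:,::-1]); np.save(f'pics/{f}.npy',{k:c[k] for k in c if k!='color'},allow_pickle=True)
def ray(f,u,v):
    c=np.load(f'pics/{f}.npy',allow_pickle=True).item()
    K=np.array([[c['fx'],0,c['cx']],[0,c['fy'],c['cy']],[0,0,1.]])
    p=cv2.undistortPoints(np.array([[[u,v]]],float),K,np.array(c['dist'],float))[0,0]
    E=np.array(c['extrinsics']); d=E[:3,:3]@np.array([p[0],-p[1],-1.]); return E[:3,3],d/np.linalg.norm(d)
def onz(f,u,v,z):
    o,d=ray(f,u,v); return o+d*(z-o[2])/d[2]
def tri(*obs):
    A=np.zeros((3,3));b=np.zeros(3);L=[]
    for o in obs:
        o,d=ray(*o);P=np.eye(3)-np.outer(d,d);A+=P;b+=P@o;L.append((P,o))
    x=np.linalg.solve(A,b); return x,[np.linalg.norm(P@(x-o)) for P,o in L]
def proj(f,X):
    c=np.load(f'pics/{f}.npy',allow_pickle=True).item()
    K=np.array([[c['fx'],0,c['cx']],[0,c['fy'],c['cy']],[0,0,1.]])
    E=np.array(c['extrinsics']); q=(np.atleast_2d(X)-E[:3,3])@E[:3,:3]; q=q*[1,-1,-1]
    return cv2.projectPoints(q.reshape(-1,1,3),np.zeros(3),np.zeros(3),K,np.array(c['dist'],float))[0].reshape(-1,2)
```

Run:
```python
from h import *
cap('scene','s0');cap('top','t0')
a=cv2.imread('pics/s0.png');b=cv2.imread('pics/t0.png')
for n in('s0','t0'):print(np.load(f'pics/{n}.npy',allow_pickle=True).item())
print(probe_bus.state())
```

```text
pics
station.py
{'fx': 471.01522661671413, 'fy': 471.01522661671413, 'cx': 310.9347655642218, 'cy': 202.3977358085223, 'dist': array([-0.02567987,  0.        ,  0.        ,  0.        ,  0.        ]), 'extrinsics': array([[-0.40457229, -0.58811527,  0.70031543,  1.30785504],
       [ 0.91430493, -0.27618013,  0.29626177,  0.19468823],
       [ 0.01917714,  0.76016115,  0.64945151,  0.74630071],
       [ 0.        ,  0.        ,  0.        ,  1.        ]])}
{'fx': 373.1509210018624, 'fy': 373.1509210018624, 'cx': 320.2618817830142, 'cy': 201.16853722921803, 'dist': array([-0.08254645,  0.        ,  0.        ,  0.        ,  0.        ]), 'extrinsics': array([[-0.03051804,  0.99327716, -0.11166531,  0.55459379],
       [-0.99941297, -0.02858327,  0.01888698, -0.07293332],
       [ 0.01556824,  0.11217615,  0.99356638,  0.86429441],
       [ 0.        ,  0.        ,  0.        ,  1.        ]])}
{'time_s': 0.1, 'joints': array([ 1.34301981e+00,  1.26349137e-01, -4.05172698e-02,  1.40541254e+00,
        4.08637228e-06,  1.57080317e+00]), 'joint_vel': array([-3.11904978e-04, -1.16043229e-03,  3.44127502e-03, -1.21037651e-04,
        5.47927511e-04,  4.17666353e-05]), 'tau': array([-5.57275744e-04, -4.36902380e+01,  3.53606915e+01,  1.36742133e-02,
       -9.88422016e-06, -7.90517902e-06]), 'tcp_pos': array([0.11845519, 0.51103091, 0.20128623]), 'orientation': array([ 1.13645589e-01,  9.93521077e-01, -7.36276823e-04, -8.62716686e-05]), 'contact_force': array([0.08072069, 0.2900418 , 0.00981206]), 'ft_torque': array([-0.00222716,  0.00460582, -0.03255012]), 'grip_force': 0.0, 'opening': 0.08580114341693494}
```

View pics/s0.png

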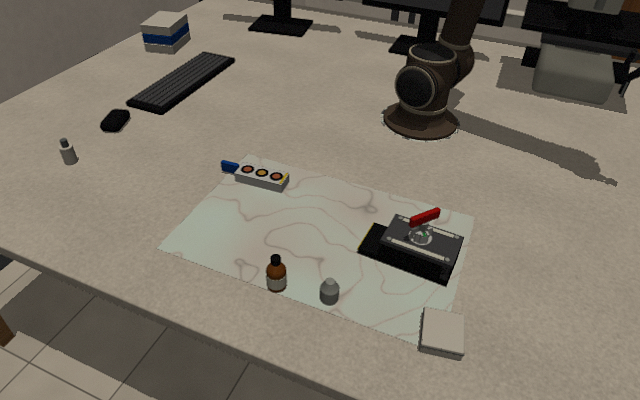

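View pics/t0.png

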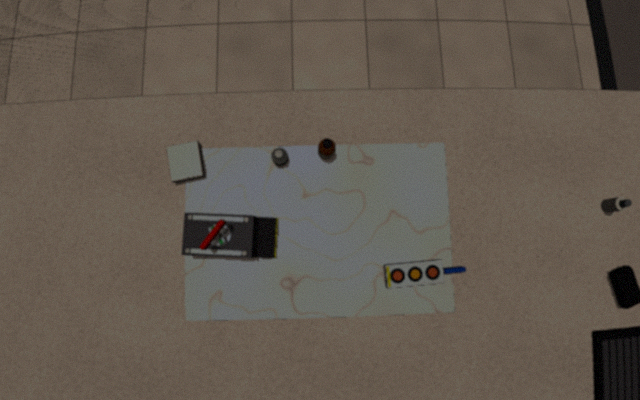

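The scene view shows the dock at about (415,245), its handle at (425,217), and the carrier at (262,175). In the top view the dock is at (230,236) with its yellow sill at x≈277. The carrier is at (415,273) with its stripe facing the dock and its paddle at (455,269). I'll enlarge these regions next.

Run:
```python
import cv2,numpy as np
t=cv2.imread('pics/t0.png');s=cv2.imread('pics/s0.png')
def c(im,x,y,w,h):return cv2.convertScaleAbs(cv2.resize(im[y:y+h,x:x+w],(400,300),interpolation=cv2.INTER_CUBIC),alpha=1.5)
o=np.vstack([np.hstack([c(t,180,200,100,75),c(t,380,235,100,75)]),np.hstack([c(s,350,195,128,96),c(s,215,140,80,60)])])
cv2.imwrite('pics/c0.png',o)
```

```text
(no output)
```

View pics/c0.png

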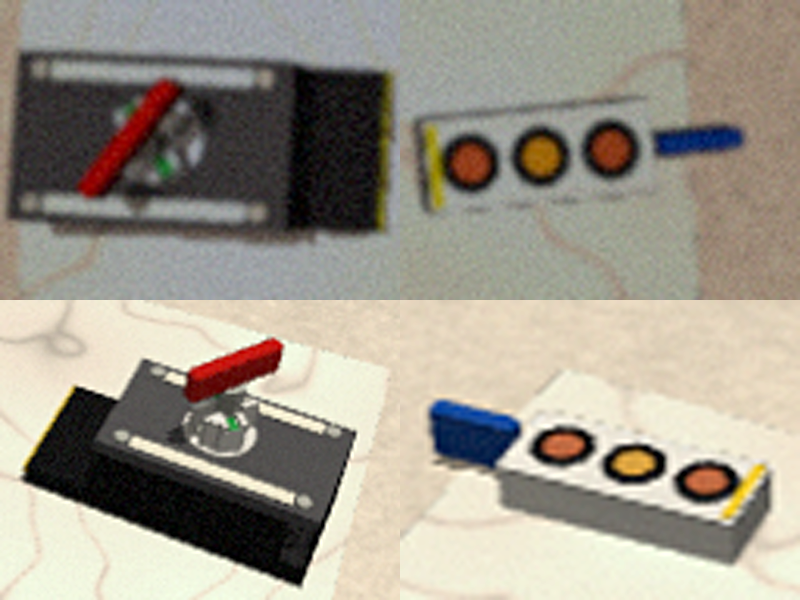

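The crops show the handle bar running diagonally, the sill edge, the three specimens and the paddle, with the yellow stripe towards the dock. Next I'll triangulate these points.

Run:
```python
from h import *
np.set_printoptions(precision=4,suppress=True)
P={'hA':((202.5,247),(410.8,218)),'hB':((222.5,222),(439,208.8)),'hC':((212.5,234.7),(424.9,213.6)),
'sillA':((277,218),(358.6,250.4)),'sillB':((276,257.2),(374,223.2)),
'sp1':((397.5,275.75),(276.8,176.2)),'sp2':((415.25,273.75),(261.8,172.6)),'sp3':((432.75,272.5),(247.6,169.2)),
'padE':((465.5,269.2),(222,160.4)),'padR':((443.7,270.7),(238.6,164))}
for k,(a,b) in P.items():print(k,*tri(('t0',*a),('s0',*b)))
for k,z in(('hC',.132),('sillA',.018),('sillB',.018),('sp1',.028),('sp2',.028),('sp3',.028),('padE',.036),('padR',.036)):
  print(k,onz('t0',*P[k][0],z),onz('s0',*P[k][1],z))
for k,(u,v) in dict(roofFL=(180+292/4,200+65/4),roofFR=(180+290/4,200+228/4),roofBL=(180+22/4,200+55/4),roofBR=(180+10/4,200+215/4)).items():print(k,onz('t0',u,v,.064))
for k,(u,v) in dict(FR=(350+145/3.125,195+60/3.125),FL=(350+95/3.125,195+142/3.125),BR=(350+355/3.125,195+133/3.125),BL=(350+323/3.125,195+220/3.125)).items():print(k,onz('s0',u,v,.064))
for k,(u,v) in dict(bottle=(327,148),obj=(279,157),box=(186,161)).items():print(k,onz('t0',u,v,.05))
```

```text
hA [0.5621 0.1283 0.1086] [np.float64(0.0255722066184757), np.float64(0.025572206618475604)]
hB [0.5939 0.1294 0.1527] [np.float64(0.027778646004205994), np.float64(0.02777864600420601)]
hC [0.5765 0.1295 0.1273] [np.float64(0.0017546032574407653), np.float64(0.0017546032574406903)]
sillA [0.6141 0.0136 0.0071] [np.float64(0.002310533344412351), np.float64(0.0023105333444123333)]
sillB [0.5248 0.0178 0.0136] [np.float64(0.003185073512449367), np.float64(0.0031850735124494367)]
sp1 [ 0.4757 -0.2543  0.0264] [np.float64(0.0018979330394257366), np.float64(0.0018979330394256785)]
sp2 [ 0.4787 -0.2949  0.0267] [np.float64(0.0015288256296015197), np.float64(0.0015288256296013682)]
sp3 [ 0.4797 -0.3355  0.0253] [np.float64(0.0014222904233632623), np.float64(0.001422290423363129)]
padE [ 0.4846 -0.4081  0.034 ] [np.float64(0.001539070211882855), np.float64(0.0015390702118826926)]
padR [ 0.484  -0.3575  0.0374] [np.float64(0.0006159896630478475), np.float64(0.0006159896630478817)]
hC [0.5768 0.1265 0.132 ] [0.581  0.1316 0.132 ]
sillA [0.6141 0.0103 0.018 ] [0.6235 0.0184 0.018 ]
sillB [0.5259 0.0143 0.018 ] [0.5281 0.0218 0.018 ]
sp1 [ 0.4765 -0.2558  0.028 ] [ 0.4772 -0.2514  0.028 ]
sp2 [ 0.4793 -0.2961  0.028 ] [ 0.4801 -0.2924  0.028 ]
sp3 [ 0.4805 -0.336   0.028 ] [ 0.4828 -0.332   0.028 ]
padE [ 0.4853 -0.4088  0.036 ] [ 0.487  -0.4046  0.036 ]
padR [ 0.4841 -0.3586  0.036 ] [ 0.4824 -0.3579  0.036 ]
roofFL [0.6161 0.0573 0.064 ]
roofFR [0.5293 0.0595 0.064 ]
roofBL [0.6256 0.204  0.064 ]
roofBR [0.5398 0.2101 0.064 ]
FR [0.5291 0.0682 0.064 ]
FL [0.6213 0.0607 0.064 ]
BR [0.5401 0.2157 0.064 ]
BL [0.6269 0.2112 0.064 ]
bottle [ 0.7653 -0.1071  0.05  ]
obj [0.7477 0.0004 0.05  ]
box [0.7452 0.2092 0.05  ]
```

Create d.py:
```python
import sys
from h import *
from scipy.spatial.transform import Rotation as R
np.set_printoptions(precision=4,suppress=True)
# python3 d.py x y z yaw [pitchdown]: tool-axis rotation first, then translation; yaw = world angle of tool y (closing line); tool z down, tilted
def plan(x,y,z,yaw,tilt=0):
    s=probe_bus.state();q=R.from_quat(s['orientation']);M=q.as_matrix()
    yv=np.array([np.cos(yaw),np.sin(yaw),0]);zv=np.array([0,0,-1.]);T=np.c_[np.cross(yv,zv),yv,zv]
    T=R.from_rotvec(yv*tilt).as_matrix()@T
    rv=R.from_matrix(M.T@T).as_rotvec();d=T.T@(np.array([x,y,z])-s['tcp_pos'])
    print('t',s['time_s'],'tcp',s['tcp_pos'],'yaw',np.arctan2(M[1,1],M[0,1]),'z',M[:,2],'F',s['contact_force'],'open',s['opening'],'j',s['joints'])
    print('rot',rv,'then shift',d,'len',np.linalg.norm(d))
if __name__=='__main__':plan(*map(float,sys.argv[1:]))
```

Run:
```python
from h import *
a=onz('t0',202.5,247,.132);b=onz('t0',222.5,222,.132);print(a,b,np.arctan2(*(b-a)[1::-1]))
a=onz('s0',410.8,218,.132);b=onz('s0',439,208.8,.132);print(a,b,np.arctan2(*(b-a)[1::-1]))
```

```bash
python3 d.py 0.54 0.10 0.30 0.9
```

```text
[0.55329487 0.14632286 0.132     ] [0.60121989 0.10659643 0.132     ] -0.6921333223475313
[0.60552098 0.10947608 0.132     ] [0.55472051 0.15392816 0.132     ] 2.422743968172763
t 0.1 tcp [0.1185 0.511  0.2013] yaw 1.3430129661470112 z [-0.0003 -0.0014 -1.    ] F [0.0807 0.29   0.0098] open 0.08580114341693494 j [ 1.343   0.1263 -0.0405  1.4054  0.      1.5708]
rot [-0.0015  0.0003  0.443 ] then shift [-0.5857 -0.0599 -0.0987] len 0.5969847943064136
```

Units first: shifts go in shares of 50 mm and turns go in shares of 2 pi rad. So -0.047 m is -0.94, -0.008 m is -0.16, 0.148 rad / 6.2832 = 0.0236.

Emit:
nudge_tcp(
  plan="0.085 0 0 0 0 0 0.0236\n0.085 0 0 0 0 0 0.0236\n0.085 0 0 0 0 0 0.0234\n0.085 -0.94 -0.1 -0.16 0 0 0\n0.085 -0.94 -0.1 -0.16 0 0 0\n0.085 -0.94 -0.1 -0.16 0 0 0\n0.085 -0.94 -0.1 -0.16 0 0 0\n0.085 -0.94 -0.1 -0.16 0 0 0\n0.085 -0.94 -0.1 -0.16 0 0 0\n0.085 -0.94 -0.1 -0.16 0 0 0\n0.085 -0.94 -0.1 -0.16 0 0 0\n0.085 -0.94 -0.1 -0.16 0 0 0\n0.085 -0.94 -0.1 -0.16 0 0 0\n0.085 -0.94 -0.1 -0.16 0 0 0\n0.085 -0.94 -0.1 -0.16 0 0 0\n0.085 0 0 0 0 0 0\n0.085 0 0 0 0 0 0",
)

```text
time_s: 1.8
tcp_pos: [0.5235, 0.1129, 0.2972]
orientation: [0.33, 0.944, -0.0, -0.001]
contact_force: [0.0, 0.8, -0.4]
opening: 0.0851
grip_force: 0.0
```

Run:
```python
from h import *
cap('wrist','w1')
```

```bash
python3 d.py 0.577 0.13 0.22 0.87
```

```text
t 1.85 tcp [0.5228 0.1137 0.2974] yaw 0.8992580549164458 z [-0.0014  0.0001 -1.    ] F [-0.0498  0.5054 -0.2185] open 0.08509014632626015 j [0.214  0.1685 0.2204 1.6241 0.0004 0.8855]
rot [-0.0009 -0.0012  0.0293] then shift [-0.0309  0.0474  0.0774] len 0.0958516368830495
```

View pics/w1.png

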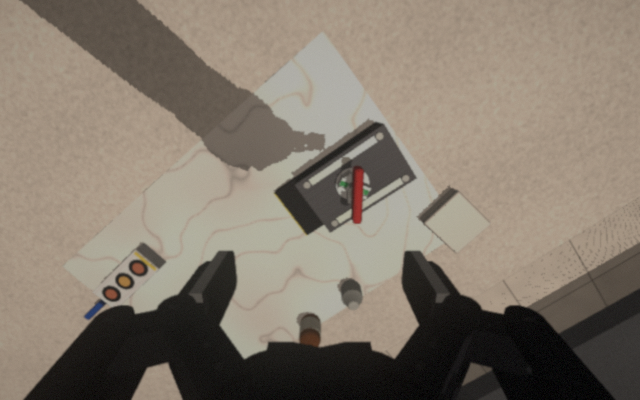

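The wrist view has the red bar from (357,167) to (357,223), the sill edge from (276,192) to (307,234), and the carrier specimens at (138,268), (125,281) and (112,294).

Run:
```python
from h import *
np.set_printoptions(precision=4,suppress=True)
im=cv2.imread('pics/w1.png').astype(int);m=((im[:,:,2]>110)&(im[:,:,1]<60)&(im[:,:,0]<60)).astype(np.uint8)
m[240:]=0;ys,xs=np.nonzero(m);print(len(xs),cv2.minAreaRect(np.c_[xs,ys].astype(np.float32)))
(c,_,_)=cv2.minAreaRect(np.c_[xs,ys].astype(np.float32))
for z in(.120,.132):
  a=onz('w1',357,167,z);b=onz('w1',357.5,223,z);print(z,onz('w1',*c,z),a,b,np.linalg.norm(a-b),np.arctan2(*(a-b)[1::-1]))
print('tri',tri(('w1',357.2,195),('t0',212.5,234.7),('s0',424.9,213.6)))
a=onz('w1',276,192,.018);b=onz('w1',307,234,.018);print('sill',a,b,tri(('w1',276,192),('t0',276,257.2),('s0',374,223.2)),tri(('w1',307,234),('t0',277,218),('s0',358.6,250.4)))
for p in((379,123),(415,178),(298,182),(332,232)):print('roof',onz('w1',*p,.064))
for p in((138,268),(125,281),(112,294)):print('sp',onz('w1',*p,.028))
```

```text
375 ((357.9501647949219, 195.52194213867188), (7.6007184982299805, 53.18067169189453), 2.7927024364471436)
0.12 [0.5781 0.1327 0.12  ] [0.548  0.1534 0.12  ] [0.608  0.1101 0.12  ] 0.07399063959137835 2.517235503537031
0.132 [0.5742 0.1337 0.132 ] [0.545  0.1537 0.132 ] [0.603  0.1119 0.132 ] 0.07144264814818081 2.5172355035370324
tri (array([0.5757, 0.1307, 0.1258]), [np.float64(0.0021872793470180075), np.float64(0.0028152076758038644), np.float64(0.001302498779425506)])
sill [0.5242 0.0237 0.018 ] [0.6133 0.0159 0.018 ] (array([0.5247, 0.0191, 0.0122]), [np.float64(0.002744205730534454), np.float64(0.00432065290572912), np.float64(0.0024605347239440773)]) (array([0.6152, 0.0135, 0.0089]), [np.float64(0.0011124095531336656), np.float64(0.0022951633096549733), np.float64(0.0026928575547947257)])
roof [0.5314 0.2113 0.064 ]
roof [0.6266 0.2078 0.064 ]
roof [0.5264 0.0725 0.064 ]
roof [0.6191 0.0627 0.064 ]
sp [ 0.4767 -0.2527  0.028 ]
sp [ 0.4796 -0.2915  0.028 ]
sp [ 0.4826 -0.3317  0.028 ]
```

```bash
python3 d.py 0.577 0.131 0.16 0.9
```

```text
t 1.85 tcp [0.5228 0.1137 0.2974] yaw 0.8992580549164458 z [-0.0014  0.0001 -1.    ] F [-0.0498  0.5054 -0.2185] open 0.08509014632626015 j [0.214  0.1685 0.2204 1.6241 0.0004 0.8855]
rot [-0.0008 -0.0012 -0.0007] then shift [-0.0317  0.0472  0.1374] len 0.1486836976394164
```

Scaled: 0.034 m is 0.68, 0.012 m is 0.24.

Emit:
nudge_tcp(
  plan="0.085 -0.16 0.24 0.68 0 0 0\n0.085 -0.16 0.24 0.68 0 0 0\n0.085 -0.16 0.24 0.68 0 0 0\n0.085 -0.16 0.22 0.68 0 0 0\n0.085 0 0 0 0 0 0\n0.085 0 0 0 0 0 0",
)

```text
time_s: 2.45
tcp_pos: [0.5759, 0.1317, 0.1623]
orientation: [0.328, 0.945, -0.0, -0.001]
contact_force: [0.3, -0.2, 0.8]
opening: 0.0852
grip_force: 0.0
```

Run:
```python
from h import *
cap('wrist','w2')
im=cv2.imread('pics/w2.png').astype(int);m=((im[:,:,2]>90)&(im[:,:,1]<60)&(im[:,:,0]<60)).astype(np.uint8)
ys,xs=np.nonzero(m);q=cv2.minAreaRect(np.c_[xs,ys].astype(np.float32));print(len(xs),q)
for z in(.12,.132):
  B=np.array([onz('w2',*p,z)[:2] for p in cv2.boxPoints(q)]);print(z,B.mean(0),B)
```

```bash
python3 d.py 0.577 0.131 0.103 0.9
```

```text
882 ((174.42010498046875, 275.9308776855469), (81.35652160644531, 364.2660827636719), 65.88898468017578)
0.12 [ 0.54443756 -0.02150245] [[ 0.47019486 -0.16454824]
 [ 0.55031278  0.15715333]
 [ 0.6150914   0.14074501]
 [ 0.54215121 -0.21935989]]
0.132 [ 0.54277846 -0.01016593] [[ 0.47270619 -0.14517642]
 [ 0.54832365  0.15845424]
 [ 0.60946347  0.14296763]
 [ 0.54062054 -0.19690914]]
t 2.5 tcp [0.5767 0.1316 0.1638] yaw 0.9013605605203622 z [ 0.001   0.0003 -1.    ] F [0.9993 0.3223 0.2528] open 0.08514844111342552 j [0.2243 0.2535 0.0326 1.3489 0.0001 0.8937]
rot [0.0008 0.0006 0.0014] then shift [-0.0006 -0.0003  0.0608] len 0.060778707099913204
```

View pics/w2.png

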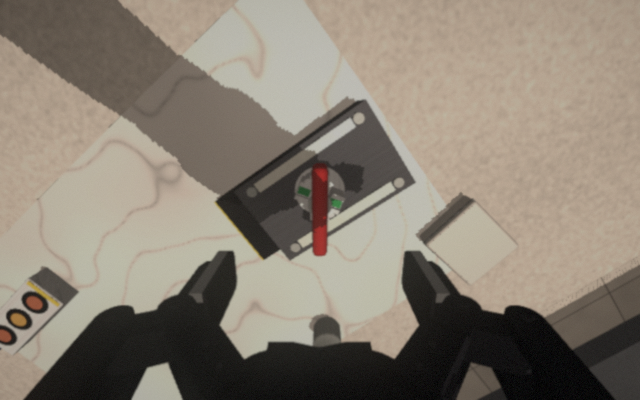

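The bar runs from (320,167) to (320,254), upright and centred between the fingers, so I'll descend and grip it.

Emit:
nudge_tcp(
  plan="0.085 0 0 0.6 0 0 0\n0.085 0 0 0.6 0 0 0\n0.085 0 0 0 0 0 0\n0.0 0 0 0 0 0 0\n0.0 0 0 0 0 0 0\n0.0 0 0 0 0 0 0\n0.0 0 0 0 0 0 0\n0.0 0 0 0 0 0 0\n0.0 0 0 0 0 0 0\n0.0 0 0 0 0 0 0",
  grip_force=80,
)

```text
time_s: 3.5
tcp_pos: [0.5778, 0.1308, 0.1027]
orientation: [0.329, 0.944, 0.0, 0.001]
contact_force: [-0.6, -0.6, 5.0]
opening: 0.0003
grip_force: 2.4
```

```bash
python3 d.py 0.577 0.131 0.127 0.9
```

```text
t 3.5 tcp [0.5778 0.1308 0.1027] yaw 0.8999156140242016 z [ 0.0013  0.0002 -1.    ] F [-0.5821 -0.6201  5.047 ] open 0.0002833373454452467 j [ 0.2226  0.2678 -0.0829  1.2188 -0.0001  0.8935]
rot [ 0.0009  0.0009 -0.0001] then shift [ 0.0008 -0.0003 -0.0243] len 0.024315691048510498
```

Run:
```python
from h import *
cap('wrist','w3');cap('scene','s3')
w=cv2.imread('pics/w3.png');s=cv2.imread('pics/s3.png')
c=cv2.resize(s[165:295,340:500],(480,390),interpolation=cv2.INTER_CUBIC)
cv2.imwrite('pics/c3.png',cv2.convertScaleAbs(np.hstack([w[150:400,160:480],np.vstack([cv2.resize(c,(400,325))])[:250]]),alpha=1.5))
```

```text
(no output)
```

View pics/c3.png

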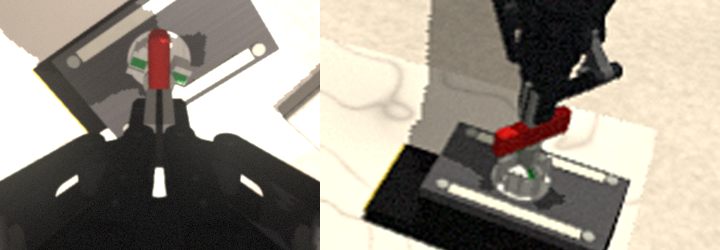

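Run:
```python
from h import *
np.set_printoptions(precision=4,suppress=True)
s=probe_bus.state();T=s['tcp_pos'];print(T,s['opening'],s['grip_force'])
C=np.array([.577,.131,.132]);u=np.array([np.cos(.67),-np.sin(.67),0])*.036
for f in('w2','w3','s3','t0'):print(f,'tcp',proj(f,T),'bar ends,centre',proj(f,np.array([C-u,C+u,C])).tolist())
print('w2 centre z.132',onz('w2',320,210.5,.132),onz('w2',320,167,.132),onz('w2',320,254,.132),'w3 far end',onz('w3',318,180,.132))
```

```text
[0.5778 0.1308 0.1027] 7.083270196931453e-05 2.7876610681414604
w2 tcp [[319.1646 204.7635]] bar ends,centre [[318.77627221292545, 169.30364316791062], [318.6797463582573, 259.4555818547191], [318.7255084636795, 216.67948766391441]]
w3 tcp [[318.4025 232.0293]] bar ends,centre [[317.6549550780461, 190.15962673070794], [317.90423104331865, 307.8149387393774], [317.7877117705556, 253.16328890256761]]
s3 tcp [[422.35   223.3433]] bar ends,centre [[439.34788337580085, 206.95031397476123], [410.4236846572555, 217.78285520684042], [425.09874003676634, 212.2883037116752]]
t0 tcp [[214.2652 234.6115]] bar ends,centre [[198.9537252304576, 249.40290283271935], [221.4598692670025, 219.99856281537075], [210.21416807592675, 234.66713306787852]]
w2 centre z.132 [0.5737 0.1348 0.132 ] [0.548  0.1551 0.132 ] [0.6021 0.1124 0.132 ] w3 far end [0.5447 0.1568 0.132 ]
```

Run:
```python
from h import *
np.set_printoptions(precision=4,suppress=True)
for p,q in(((251,192),(233,212)),((399,183),(418,200))):print(onz('w2',*p,.066),onz('w3',*q,.066),proj('w3',onz('w2',*p,.066)),tri(('w2',*p),('w3',*q)))
for f in ('w2','w3'):print(np.load(f'pics/{f}.npy',allow_pickle=True).item()['extrinsics'])
```

```bash
python3 d.py .577 .131 .103 .9
```

```text
[0.5368 0.0794 0.066 ] [0.5371 0.0795 0.066 ] [[232.6036 211.7792]] (array([0.537 , 0.0792, 0.0654]), [np.float64(0.00016749454925336728), np.float64(0.00016749454925343943)])
[0.6178 0.1964 0.066 ] [0.6172 0.1959 0.066 ] [[419.0491 200.2038]] (array([0.6206, 0.1967, 0.0589]), [np.float64(0.0002059500076131918), np.float64(0.0002059500076131593)])
[[ 0.6201 -0.7475 -0.2381  0.5149]
 [ 0.7845  0.5907  0.1887  0.1803]
 [-0.0004 -0.3039  0.9527  0.3336]
 [ 0.      0.      0.      1.    ]]
[[ 0.6216 -0.7455 -0.2406  0.5164]
 [ 0.7834  0.5922  0.1887  0.1795]
 [ 0.0018 -0.3058  0.9521  0.2739]
 [ 0.      0.      0.      1.    ]]
t 3.6 tcp [0.5778 0.1308 0.1027] yaw 0.8999564094109447 z [ 0.0013  0.0002 -1.    ] F [ 0.2734 -0.151   6.2861] open 7.083270196931453e-05 j [ 0.2227  0.2678 -0.083   1.2188 -0.0001  0.8935]
rot [ 0.0009  0.0009 -0.    ] then shift [ 0.0007 -0.0003 -0.0003] len 0.000864016000452849
```

Run:
```python
from h import *
np.set_printoptions(precision=4,suppress=True)
for a,b in(((320,167),(318,180)),):print(tri(('w2',*a),('w3',*b)),tri(('w1',357,167),('w2',*a)),tri(('w1',357,223),('w2',320,254)))
w=cv2.imread('pics/w3.png')[160:300,250:390];s=cv2.imread('pics/s3.png')[170:240,385:465]
cv2.imwrite('pics/c4.png',cv2.convertScaleAbs(np.hstack([cv2.resize(w,(400,400),interpolation=2),cv2.resize(s,(400,400),interpolation=2)]),alpha=1.7))
```

```text
(array([0.5596, 0.1456, 0.0595]), [np.float64(0.0005323396797533722), np.float64(0.00053233967975328)]) (array([0.5512, 0.1527, 0.1092]), [np.float64(0.0007245508030557774), np.float64(0.000724550803055692)]) (array([0.6046, 0.1106, 0.1266]), [np.float64(0.00018839119697165786), np.float64(0.00018839119697192837)])
```

View pics/c4.png

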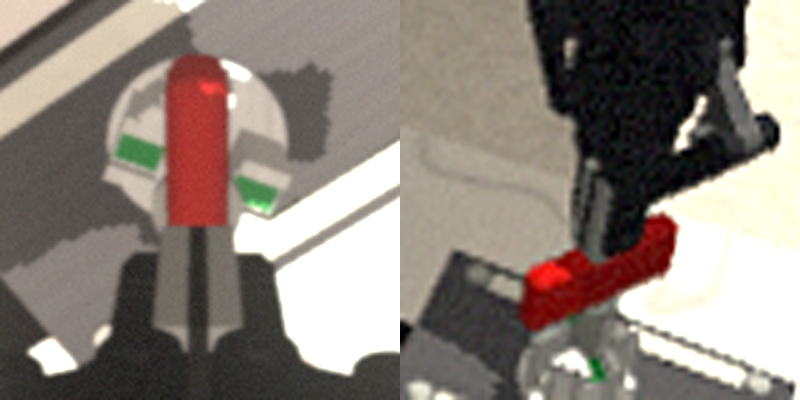

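Run:
```python
from h import *
from scipy.spatial.transform import Rotation as R
np.set_printoptions(precision=1,suppress=True)
T=np.array([.5767,.1316,.1638]);M=R.from_quat([.328,.945,0,-.001]).as_matrix()
for b in(0,.013,.025,.04):
  for x in(-.011,.011):print(b,x,proj('w2',np.array([T+M@[x,y,-b] for y in(-.0425,.0425)])).ravel())
T=np.array(probe_bus.state()['tcp_pos'])
for b in(0,.013,.025,.04):print('shut w3',b,proj('w3',np.array([T+M@[x,0,-b] for x in(-.011,0,.011)])).ravel(), 's3',proj('s3',T+M@[0,0,-b]))
```

```text
0 -0.011 [254.1 249.4 384.2 249.3]
0 0.011 [251.7 218.1 386.6 218. ]
0.013 -0.011 [249.6 259.5 388.7 259.4]
0.013 0.011 [246.8 226.3 391.5 226.2]
0.025 -0.011 [244.8 270.2 393.5 270. ]
0.025 0.011 [241.6 235.1 396.7 235. ]
0.04 -0.011 [237.9 285.8 400.5 285.6]
0.04 0.011 [234.  248.  404.4 247.8]
shut w3 0 [318.5 247.3 318.4 232.  318.3 216.2] s3 [[422.3 223.3]]
shut w3 0.013 [318.5 257.3 318.4 241.1 318.4 224.3] s3 [[423.5 218.6]]
shut w3 0.025 [318.5 267.8 318.4 250.7 318.4 232.9] s3 [[424.5 214.1]]
shut w3 0.04 [318.5 283.1 318.5 264.7 318.4 245.5] s3 [[425.9 208.4]]
```

Emit:
nudge_tcp(
  plan="0.085 0 0 0 0 0 0\n0.085 0 0 0 0 0 0\n0.085 0 0 0 0 0 0\n0.03 0 0 0 0 0 0\n0.03 0 0 0 0 0 0\n0.03 0 0 0 0 0 0",
  grip_force=20,
)

```text
time_s: 4.2
tcp_pos: [0.5772, 0.1307, 0.1018]
orientation: [0.329, 0.944, -0.0, -0.0]
contact_force: [0.5, 0.4, 0.1]
opening: 0.03
grip_force: 0.0
```

Emit:
nudge_tcp(
  plan="0.0 0 0 0 0 0 0\n0.0 0 0 0 0 0 0\n0.0 0 0 0 0 0 0",
  grip_force=20,
)

```text
time_s: 4.5
tcp_pos: [0.5774, 0.1308, 0.102]
orientation: [0.329, 0.944, 0.0, 0.0]
contact_force: [0.5, -0.0, -0.4]
opening: 0.01
grip_force: 19.5
```

Emit:
nudge_tcp(
  plan="0.0 0 0 0 0 0 0\n0.0 0 0 0 0 0 0",
  grip_force=20,
)

```text
time_s: 4.7
tcp_pos: [0.5774, 0.1308, 0.102]
orientation: [0.329, 0.944, 0.0, 0.0]
contact_force: [0.4, -0.0, 0.2]
opening: 0.0102
grip_force: 19.5
```

The gentle close holds the bar at 10 mm, so the first close slipped over its top: the pads sit higher than I assumed. I'll reopen, go 12 mm deeper and grip again.

Scaled: 0.006 m is 0.12.

Emit:
nudge_tcp(
  plan="0.035 0 0 0 0 0 0\n0.035 0 0 0 0 0 0\n0.035 0 0 0.12 0 0 0\n0.035 0 0 0.12 0 0 0\n0.035 0 0 0 0 0 0",
  grip_force=20,
)

```text
time_s: 5.2
tcp_pos: [0.5765, 0.1305, 0.0886]
orientation: [0.329, 0.944, -0.001, -0.001]
contact_force: [-0.1, 1.1, 0.9]
opening: 0.0353
grip_force: 0.0
```

Emit:
nudge_tcp(
  plan="0.0 0 0 0 0 0 0\n0.0 0 0 0 0 0 0\n0.0 0 0 0 0 0 0\n0.0 0 0 0 0 0 0",
  grip_force=20,
)

```text
time_s: 5.6
tcp_pos: [0.5774, 0.1309, 0.09]
orientation: [0.329, 0.944, 0.0, 0.0]
contact_force: [0.5, 0.2, -0.8]
opening: 0.0111
grip_force: 25.6
```

Emit:
nudge_tcp(
  plan="0.0 0 0 0 0 0 0\n0.0 0 0 0 0 0 0\n0.0 0 0 0 0 0 0",
  grip_force=60,
)

```text
time_s: 5.9
tcp_pos: [0.5774, 0.1308, 0.0902]
orientation: [0.329, 0.944, 0.0, 0.0]
contact_force: [0.0, 0.0, 0.3]
opening: 0.0103
grip_force: 62.8
```

Run:
```python
from h import *
cap('scene','s5');s=cv2.imread('pics/s5.png')[170:240,385:465]
cap('wrist','w5');w=cv2.imread('pics/w5.png')[160:300,250:390]
cv2.imwrite('pics/c5.png',cv2.convertScaleAbs(np.hstack([cv2.resize(w,(400,400),interpolation=2),cv2.resize(s,(400,400),interpolation=2)]),alpha=1.7))
```

```text
(no output)
```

View pics/c5.png

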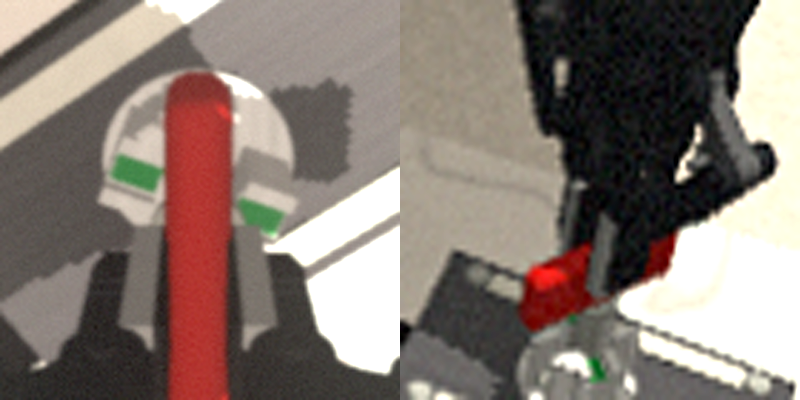

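The bar is now seated between the pads at 62 N. I'll lift it 23 mm.

Scaled: -0.008 m is -0.16, -0.007 m is -0.14.

Emit:
nudge_tcp(
  plan="0.0 0 0 -0.16 0 0 0\n0.0 0 0 -0.16 0 0 0\n0.0 0 0 -0.14 0 0 0\n0 0 0 0 0 0 0\n0 0 0 0 0 0 0",
  grip_force=80,
)

```text
time_s: 6.5
tcp_pos: [0.5771, 0.1308, 0.1125]
orientation: [0.329, 0.944, -0.0, -0.0]
contact_force: [2.8, 2.1, -11.4]
opening: 0.0099
grip_force: 81.2
```

```bash
python3 d.py .5772 .131 .1135 0.9
```

```text
t 6.5 tcp [0.5771 0.1308 0.1125] yaw 0.9000615650991582 z [-0.0008 -0.0001 -1.    ] F [  2.7551   2.1171 -11.3749] open 0.00987143070031001 j [ 0.2228  0.2654 -0.0645  1.2417  0.0001  0.8935]
rot [-0.0006 -0.0006  0.0001] then shift [ 0.0001  0.0002 -0.001 ] len 0.0010667437213623858
```

Scaled: -0.001 m is -0.02, -0.1 rad / 6.2832 = -0.0159.

Emit:
nudge_tcp(
  plan="0.0 0 0 -0.02 0 0 0\n0.0 0 0 0 0 0 -0.0159\n0 0 0 0 0 0 -0.0159\n0 0 0 0 0 0 -0.0159\n0 0 0 0 0 0 0",
  grip_force=80,
)

```text
time_s: 7.0
tcp_pos: [0.5773, 0.131, 0.1136]
orientation: [0.184, 0.983, 0.0, -0.0]
contact_force: [3.1, 2.9, -12.6]
opening: 0.0093
grip_force: 81.1
```

Run:
```python
from h import *
s=probe_bus.state();print(s['ft_torque'],s['contact_force'])
```

```text
[ 0.61640063 -0.86203445 -0.02345163] [  3.13719492   2.85304827 -12.62086774]
```

Scaled: -0.13 rad / 6.2832 = -0.0207.

Emit:
nudge_tcp(
  plan="0.0 0 0 0 0 0 -0.0207\n0.0 0 0 0 0 0 -0.0207\n0 0 0 0 0 0 -0.0207\n0 0 0 0 0 0 -0.0207\n0 0 0 0 0 0 -0.0207\n0 0 0 0 0 0 -0.0207\n0 0 0 0 0 0 -0.0207\n0 0 0 0 0 0 0\n0 0 0 0 0 0 0",
  grip_force=80,
)

```text
time_s: 7.9
tcp_pos: [0.5772, 0.1319, 0.1138]
orientation: [-0.265, 0.964, 0.001, 0.0]
contact_force: [2.4, 4.9, -13.5]
opening: 0.0095
grip_force: 81.1
```

Run:
```python
from h import *
s=probe_bus.state();print(s['ft_torque'],s['contact_force'])
```

```text
[ 1.24068173 -0.81981549  0.0285259 ] [  2.40382049   4.94798234 -13.52212975]
```

Emit:
nudge_tcp(
  plan="0 0 0 0.06 0 0 0\n0 0 0 0.06 0 0 0\n0 0 0 0.02 0 0 0\n0 0 0 0 0 0 0\n0 0 0 0 0 0 0",
  grip_force=80,
)

```text
time_s: 8.4
tcp_pos: [0.5773, 0.1319, 0.1071]
orientation: [-0.265, 0.964, 0.001, 0.0]
contact_force: [3.1, 5.6, -12.2]
opening: 0.0092
grip_force: 81.3
```

```bash
python3 d.py .577 .131 .2 2.1
```

```text
t 8.4 tcp [0.5773 0.1319 0.1071] yaw 2.1079299701944327 z [-0.0001  0.0022 -1.    ] F [  3.1267   5.6202 -12.1512] open 0.009203954862254568 j [ 0.2234  0.2667 -0.0748  1.2289  0.0022 -0.3137]
rot [0.002  0.0011 0.0079] then shift [ 0.0007 -0.0006 -0.0929] len 0.09293253264389044
```

Scaled: 0.001 m is 0.02.

Emit:
nudge_tcp(
  plan="0 0 0 0.02 0 0 0\n0 0 0 0.02 0 0 0\n0 0 0 0 0 0 0\n0 0 0 0 0 0 0",
  grip_force=80,
)

```text
time_s: 8.8
tcp_pos: [0.5775, 0.132, 0.1061]
orientation: [-0.265, 0.964, 0.001, 0.001]
contact_force: [2.2, 5.2, -7.0]
opening: 0.0097
grip_force: 82.1
```

Emit:
nudge_tcp(
  plan="0 0 0 0.02 0 0 0\n0 0 0 0.02 0 0 0\n0 0 0 0 0 0 0\n0 0 0 0 0 0 0",
  grip_force=80,
)

```text
time_s: 9.2
tcp_pos: [0.5777, 0.132, 0.1059]
orientation: [-0.266, 0.964, 0.001, 0.002]
contact_force: [-2.9, 4.9, 5.8]
opening: 0.0092
grip_force: 83.6
```

The notch now carries the pin, at a lift of about 15.9 mm. Releasing and going up.

Scaled: -0.05 m is -1, -0.001 m is -0.02.

Emit:
nudge_tcp(
  plan="0.05 0 0 -0.02 0 0 0\n0.085 0 0 0 0 0 0\n0.085 0 0 0 0 0 0\n0.085 0 0 0 0 0 0\n0.085 0 0 -0.5 0 0 0\n0.085 0 0 -1 0 0 0\n0.085 0 0 -1 0 0 0\n0.085 0 0 0 0 0 0",
  grip_force=60,
)

```text
time_s: 10.0
tcp_pos: [0.5799, 0.1311, 0.2367]
orientation: [-0.266, 0.964, -0.0, 0.006]
contact_force: [0.7, 0.3, 0.4]
opening: 0.0847
grip_force: 0.0
```

```bash
python3 - <<'E'
from h import *
cap('top','t6');cap('scene','s6');cap('wrist','w6')
t=cv2.imread('pics/t6.png')[200:275,180:280];s=cv2.imread('pics/s6.png')[195:291,350:478];w=cv2.imread('pics/w6.png')
cv2.imwrite('pics/c6.png',cv2.convertScaleAbs(np.vstack([np.hstack([cv2.resize(w,(400,250)),cv2.resize(s,(400,250),interpolation=2)])]),alpha=1.5))
E
python3 d.py 0.48 -0.2941 0.25 0.07
```

```text
t 10.15 tcp [0.5774 0.1306 0.2288] yaw 2.109687685453354 z [ 0.0002 -0.0002 -1.    ] F [-0.0122  0.3873 -0.4323] open 0.08530255222517165 j [ 0.2226  0.2585  0.181   1.4932 -0.0002 -0.3163]
rot [-0.0001  0.0003  2.0397] then shift [-0.4169 -0.1269 -0.0212] len 0.4362715632717432
```

View pics/c6.png

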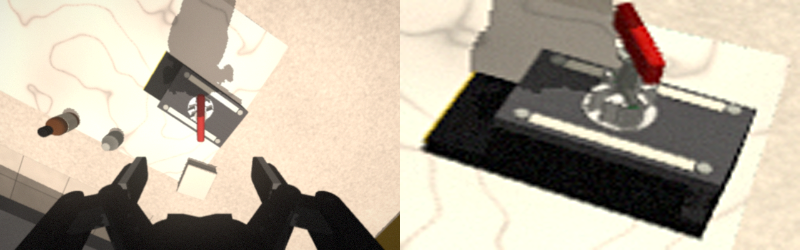

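The handle is turned and standing raised. Next I'll refine the dock heading and move over the carrier.

Units first: shifts go in shares of 50 mm and turns go in shares of 2 pi rad. So 0.146 rad / 6.2832 = 0.0232.

Emit:
nudge_tcp(
  plan="0.085 0 0 0 0 0 0.0232\n0.085 0 0 0 0 0 0.0232\n0.085 0 0 0 0 0 0.0232\n0.085 0 0 0 0 0 0.0232\n0.085 0 0 0 0 0 0.0232\n0.085 0 0 0 0 0 0.0232\n0.085 0 0 0 0 0 0.0232\n0.085 0 0 0 0 0 0.0232\n0.085 0 0 0 0 0 0.0232\n0.085 0 0 0 0 0 0.0232\n0.085 0 0 0 0 0 0.0232\n0.085 0 0 0 0 0 0.0232\n0.085 0 0 0 0 0 0.0232\n0.085 0 0 0 0 0 0.0232",
)

```text
time_s: 11.55
tcp_pos: [0.5764, 0.1304, 0.2266]
orientation: [0.686, 0.728, -0.002, -0.001]
contact_force: [0.9, -0.7, -0.4]
opening: 0.0849
grip_force: 0.0
```

Run:
```python
from h import *
np.set_printoptions(precision=4,suppress=True)
# dock: rail screws and sill from the four views
a=[onz('w2',*p,.066) for p in((251,192),(359,118),(295,247),(399,183))]
for i,j in((0,1),(2,3)):print('rail',a[i],a[j],np.arctan2(*(a[j]-a[i])[1::-1]))
for f,z in(('w2',.018),('w6',.018),('t0',.018)):
  im=cv2.imread(f'pics/{f}.png').astype(int);B,G,Rr=im[...,0],im[...,1],im[...,2]
  m=((Rr-B>70)&(G-B>45)&(abs(Rr-G)<60)).astype(np.uint8);n,l,st,ce=cv2.connectedComponentsWithStats(m)
  for k in range(1,n):
    if st[k,4]>15:
      ys,xs=np.nonzero(l==k);q=cv2.fitLine(np.c_[xs,ys].astype(np.float32),2,0,.01,.01).ravel();t=(xs-q[2])*q[0]+(ys-q[3])*q[1]
      e=[onz(f,q[2]+q[0]*tt,q[3]+q[1]*tt,z) for tt in(t.min(),t.max())];print(f,st[k],e,np.linalg.norm(e[0]-e[1]),np.arctan2(*(e[1]-e[0])[1::-1]))
```

```bash
python3 d.py .4793 -.2995 .15 .06
```

```text
rail [0.5368 0.0794 0.066 ] [0.5455 0.2016 0.066 ] 1.499451809811354
rail [0.6084 0.0751 0.066 ] [0.6178 0.1964 0.066 ] 1.493351828511344
w2 [216 204  19  22  25] [array([0.5263, 0.0201, 0.018 ]), array([0.5584, 0.0181, 0.018 ])] 0.03210526131396621 -0.06474477380708449
w2 [ 27 282  32  24 130] [array([ 0.4505, -0.2471,  0.018 ]), array([ 0.4971, -0.2445,  0.018 ])] 0.04666272061655711 0.056079944504470125
w2 [ 12 314  14  11 120] [array([ 0.4684, -0.3106,  0.018 ]), array([ 0.4861, -0.3057,  0.018 ])] 0.018347188454179073 0.2695747828196902
t0 [387 268   3  18  32] [array([ 0.4938, -0.2359,  0.018 ]), array([ 0.4557, -0.2379,  0.018 ])] 0.03815796922089606 -3.090109538599332
t0 [411 270   8   8  51] [array([ 0.4837, -0.2907,  0.018 ]), array([ 0.4733, -0.3049,  0.018 ])] 0.01762762412094398 -2.204273019120314
t 11.55 tcp [0.5764 0.1304 0.2266] yaw 0.059753063224700316 z [-0.0039 -0.001  -1.    ] F [ 0.8665 -0.6744 -0.4454] open 0.08491966119522326 j [ 0.2227  0.2599  0.1781  1.493  -0.0001  1.7337]
rot [-0.0039  0.0008 -0.0002] then shift [-0.4234 -0.1227  0.0766] len 0.44738439072081126
```

Scaled: -0.042 m is -0.84, -0.0123 m is -0.246.

Emit:
nudge_tcp(
  plan="0.085 -0.84 -0.246 0.16 0 0 0\n0.085 -0.84 -0.246 0.16 0 0 0\n0.085 -0.84 -0.246 0.16 0 0 0\n0.085 -0.84 -0.246 0.16 0 0 0\n0.085 -0.84 -0.246 0.16 0 0 0\n0.085 -0.84 -0.246 0.16 0 0 0\n0.085 -0.84 -0.246 0.16 0 0 0\n0.085 -0.84 -0.246 0.16 0 0 0\n0.085 -0.84 -0.246 0.16 0 0 0\n0.085 -0.84 -0.246 0.16 0 0 0\n0.085 0 0 0 0 0 0\n0.085 0 0 0 0 0 0",
)

```text
time_s: 12.75
tcp_pos: [0.4807, -0.2967, 0.1467]
orientation: [0.684, 0.729, -0.0, -0.002]
contact_force: [0.3, 0.6, -0.5]
opening: 0.0851
grip_force: 0.0
```

```bash
python3 d.py .4793 -.2995 .03 .06;python3 - <<'E'
from h import *
np.set_printoptions(precision=4,suppress=True)
cap('wrist','w7');f='w7'
im=cv2.imread('pics/w7.png');h=cv2.cvtColor(im,cv2.COLOR_BGR2HSV)
for n,lo,hi,z in(('orange',(3,110,90),(24,255,255),.028),('yellow',(25,120,90),(35,255,255),.028),('blue',(105,120,30),(125,255,255),.036)):
  k,l,st,ce=cv2.connectedComponentsWithStats(cv2.inRange(h,lo,hi))
  for i in range(1,k):
    if st[i,4]>60:print(n,st[i],ce[i],onz(f,*ce[i],z))
E
```

```text
t 12.75 tcp [ 0.4807 -0.2967  0.1467] yaw 0.06344906651110419 z [-0.0034  0.0024 -1.    ] F [ 0.3247  0.6168 -0.5098] open 0.08510646356713998 j [-0.5532  0.2097 -0.0602  1.3051  0.0002  0.9542]
rot [-0.0033 -0.0026  0.0034] then shift [-0.0027 -0.0015  0.1167] len 0.11676302873169052
orange [307 132  21  21 350] [317.2943 141.8571] [ 0.4762 -0.2531  0.028 ]
orange [307 172  21  18 293] [317.1672 180.5836] [ 0.4785 -0.2925  0.028 ]
orange [310 216  17  11 131] [317.8855 220.8015] [ 0.482  -0.3371  0.028 ]
yellow [295 119  46   6 235] [317.2213 121.1319] [ 0.4749 -0.2332  0.028 ]
blue [313 241   8  39 290] [316.6448 259.5483] [ 0.4834 -0.3796  0.036 ]
```

Scaled: 0.039 m is 0.78, 0.034 m is 0.68.

Emit:
nudge_tcp(
  plan="0.085 -0.02 -0.03 0.78 0 0 0\n0.085 -0.02 0 0.78 0 0 0\n0.085 0 0 0.68 0 0 0\n0.085 0 0 0 0 0 0\n0.085 0 0 0 0 0 0",
)

```text
time_s: 13.3
tcp_pos: [0.481, -0.2973, 0.0373]
orientation: [0.683, 0.731, -0.0, -0.001]
contact_force: [0.8, -0.5, 0.5]
opening: 0.0852
grip_force: 0.0
```

Emit:
nudge_tcp(
  plan="0.085 0 0 0.1 0 0 0\n0.085 0 0 0.1 0 0 0\n0.085 0 0 0 0 0 0\n0.085 0 0 0 0 0 0",
)

```text
time_s: 13.7
tcp_pos: [0.4812, -0.2987, 0.0276]
orientation: [0.683, 0.73, 0.0, 0.0]
contact_force: [-1.1, -0.0, 0.2]
opening: 0.0853
grip_force: 0.0
```

Emit:
nudge_tcp(
  plan="0.085 0 0 0.08 0 0 0\n0.085 0 0 0.08 0 0 0\n0.085 0 0 0 0 0 0\n0.085 0 0 0 0 0 0",
)

```text
time_s: 14.1
tcp_pos: [0.4807, -0.2985, 0.0187]
orientation: [0.683, 0.73, -0.0, -0.0]
contact_force: [0.1, 0.0, 0.0]
opening: 0.0852
grip_force: 0.0
```

Scaled: 0.004 m is 0.08.

Emit:
nudge_tcp(
  plan="0.085 0 0 0.08 0 0 0\n0.085 0 0 0.08 0 0 0\n0.085 0 0 0 0 0 0\n0.085 0 0 0 0 0 0",
)

```text
time_s: 14.5
tcp_pos: [0.4808, -0.2984, 0.0108]
orientation: [0.683, 0.73, -0.0, -0.0]
contact_force: [-0.2, -0.3, 0.2]
opening: 0.085
grip_force: 0.0
```

Emit:
nudge_tcp(
  plan="0.085 0 0 0.06 0 0 0\n0.085 0 0 0.06 0 0 0\n0.085 0 0 0 0 0 0\n0.085 0 0 0 0 0 0",
)

```text
time_s: 14.9
tcp_pos: [0.4809, -0.2985, 0.0049]
orientation: [0.683, 0.73, -0.0, -0.0]
contact_force: [0.1, -0.1, -0.1]
opening: 0.085
grip_force: 0.0
```

Scaled: 0.003 m is 0.06, 0.002 m is 0.04.

Emit:
nudge_tcp(
  plan="0.085 0 0 0.06 0 0 0\n0.085 0 0 0.04 0 0 0\n0.065 0 0 0 0 0 0\n0.065 0 0 0 0 0 0\n0.065 0 0 0 0 0 0",
  grip_force=20,
)

```text
time_s: 15.4
tcp_pos: [0.481, -0.2985, 0.0]
orientation: [0.683, 0.73, 0.0, 0.0]
contact_force: [-0.1, 0.2, 0.2]
opening: 0.0648
grip_force: 0.0
```

Emit:
nudge_tcp(
  plan="0.065 0 0 0.04 0 0 0\n0.065 0 0 0.04 0 0 0\n0.065 0 0 0 0 0 0\n0.065 0 0 0 0 0 0",
)

```text
time_s: 15.8
tcp_pos: [0.4809, -0.2985, -0.0041]
orientation: [0.683, 0.73, -0.0, -0.0]
contact_force: [0.2, -1.1, 0.7]
opening: 0.0655
grip_force: 0.0
```

Scaled: 0.003 m is 0.06, 0.002 m is 0.04.

Emit:
nudge_tcp(
  plan="0.065 0 0 0.06 0 0 0\n0.065 0 0 0.04 0 0 0\n0.065 0 0 0 0 0 0\n0.065 0 0 0 0 0 0",
)

```text
time_s: 16.2
tcp_pos: [0.4809, -0.2985, -0.0091]
orientation: [0.683, 0.73, -0.0, -0.0]
contact_force: [-0.8, -0.3, 0.6]
opening: 0.0652
grip_force: 0.0
```

Emit:
nudge_tcp(
  plan="0.065 0 0 0.06 0 0 0\n0.065 0 0 0.04 0 0 0\n0.065 0 0 0 0 0 0\n0.065 0 0 0 0 0 0",
)

```text
time_s: 16.6
tcp_pos: [0.4809, -0.2985, -0.0141]
orientation: [0.683, 0.73, -0.0, -0.0]
contact_force: [0.1, -0.1, 0.2]
opening: 0.0651
grip_force: 0.0
```

Emit:
nudge_tcp(
  plan="0.045 0 0 0 0 0 0\n0.045 0 0 0 0 0 0\n0.045 0 0 0 0 0 0\n0.045 0 0 0 0 0 0",
  grip_force=25,
)

```text
time_s: 17.0
tcp_pos: [0.4805, -0.2987, -0.0138]
orientation: [0.683, 0.73, -0.0, -0.0]
contact_force: [-4.1, -0.2, 3.7]
opening: 0.0512
grip_force: 27.8
```

Emit:
nudge_tcp(
  plan="0.04 0 0 0 0 0 0\n0.04 0 0 0 0 0 0\n0.04 0 0 0 0 0 0",
  grip_force=50,
)

```text
time_s: 17.3
tcp_pos: [0.4807, -0.2987, -0.0136]
orientation: [0.683, 0.73, -0.0, 0.0]
contact_force: [-3.2, -0.8, 5.5]
opening: 0.0504
grip_force: 52.5
```

```bash
python3 d.py .4809 -.2985 .03 .066
```

```text
t 17.3 tcp [ 0.4807 -0.2987 -0.0136] yaw 0.06583427125122629 z [-0.0003 -0.0005 -1.    ] F [-3.1711 -0.8108  5.5477] open 0.05040953859807554 j [-0.5556  0.2874 -0.3238  0.9597 -0.0006  0.9493]
rot [-0.0003  0.0004 -0.0002] then shift [ 0.0002  0.0002 -0.0436] len 0.04362158631025917
```

Gripped at 50 mm. I'll lift it and check the weight.

Scaled: -0.025 m is -0.5, -0.02 m is -0.4.

Emit:
nudge_tcp(
  plan="0.04 0 0 -0.2 0 0 0\n0.04 0 0 -0.4 0 0 0\n0.04 0 0 -0.5 0 0 0\n0.04 0 0 0 0 0 0\n0.04 0 0 0 0 0 0",
  grip_force=70,
)

```text
time_s: 17.8
tcp_pos: [0.4813, -0.2985, 0.0406]
orientation: [0.683, 0.73, 0.0, 0.0]
contact_force: [0.6, 0.2, -5.8]
opening: 0.0498
grip_force: 75.4
```

Create tgt.py:
```python
import sys
from d import *
# TCP for carrier lead at dock (lx,ly,lz), pitch p nose up, grip at carrier (gx,gz); up = extra height
def T(lx,ly,lz,p,gx,gz,up=0,H=1.50,S=(.5689,.0168)):
    f=np.array([np.cos(H),np.sin(H),0]);l=np.array([-f[1],f[0],0]);z=np.array([0,0,1.])
    F=f*np.cos(p)+z*np.sin(p);Z=z*np.cos(p)-f*np.sin(p)
    return np.array([*S,0])+lx*f+ly*l+(lz+up)*z+(gx-.065)*F+gz*Z
if __name__=='__main__':
    a=list(map(float,sys.argv[1:]));t=T(*a);print('target',t)
    plan(*t,1.50-np.pi/2,a[3])
```

```bash
python3 tgt.py .012 0 .018 .142 -.0062 -.0136 .035
```

```text
target [ 0.5649 -0.0396  0.0295]
t 17.8 tcp [ 0.4813 -0.2985  0.0406] yaw 0.06615307067504694 z [ 0.0006  0.0001 -1.    ] F [ 0.5999  0.157  -5.7797] open 0.049813138259208876 j [-0.5554  0.2496 -0.2467  1.074   0.0004  0.9493]
rot [-0.0091  0.1417  0.1368] then shift [0.2599 0.0651 0.0484] len 0.27226442427112
```

Scaled: 0.035 m is 0.7, 0.03 m is 0.6, 0.047 rad / 6.2832 = 0.0075.

Emit:
nudge_tcp(
  plan="0.04 0 0 0 -0.0005 0.0075 0.0073\n0.04 0 0 0 -0.0005 0.0075 0.0073\n0.04 0 0 0 -0.0005 0.0075 0.0073\n0.04 0.4 0.1 0.072 0 0 0\n0.04 0.6 0.15 0.112 0 0 0\n0.04 0.7 0.176 0.13 0 0 0\n0.04 0.7 0.176 0.13 0 0 0\n0.04 0.7 0.176 0.13 0 0 0\n0.04 0.7 0.176 0.13 0 0 0\n0.04 0.7 0.176 0.13 0 0 0\n0.04 0.5 0.12 0.094 0 0 0\n0.04 0.2 0.04 0.038 0 0 0\n0.04 0 0 0 0 0 0\n0.04 0 0 0 0 0 0",
)

```text
time_s: 19.2
tcp_pos: [0.5632, -0.0401, 0.0287]
orientation: [0.73, 0.68, 0.051, -0.049]
contact_force: [-0.4, -0.5, -5.0]
opening: 0.0496
grip_force: 75.4
```

```bash
python3 tgt.py .012 0 .018 .142 -.0062 -.0136 .0
```

Run:
```python
from h import *
np.set_printoptions(precision=4,suppress=True)
cap('scene','s8');cap('top','t8')
for f in('s8','t8'):
  im=cv2.imread(f'pics/{f}.png');h=cv2.cvtColor(im,cv2.COLOR_BGR2HSV);B,G,R=[im[...,i].astype(int) for i in range(3)]
  for n,m in(('yellow',((R-B>50)&(G-B>30)&(R-G<50)).astype(np.uint8)),('blue',((B-R>35)&(B-G>20)).astype(np.uint8)),('red',((R-G>60)&(R-B>60)).astype(np.uint8))):
    k,l,st,ce=cv2.connectedComponentsWithStats(m)
    for i in range(1,k):
      if st[i,4]>12:print(f,n,st[i],ce[i])
```

```text
target [ 0.5649 -0.0396 -0.0055]
t 19.2 tcp [ 0.5632 -0.0401  0.0287] yaw -0.07107409886243657 z [ 0.0075  0.1399 -0.9901] F [-0.3731 -0.4864 -4.9817] open 0.049619556713381106 j [-0.1514  0.2647 -0.2617  1.0582  0.1399  1.4897]
rot [-0.0024  0.0015 -0.0006] then shift [-0.0042  0.0017  0.034 ] len 0.03430396353566779
s8 yellow [342 205   8   6  36] [344.8056 207.4444]
s8 yellow [365 207  10  14  51] [369.4118 213.6275]
s8 yellow [357 239   7  10  17] [359.7647 243.7059]
s8 yellow [267 264  18  12  93] [276.3548 269.6237]
s8 blue [143  23  46  22 370] [165.3811  36.5405]
s8 blue [298 194  20  15 195] [307.2872 200.6667]
s8 red [420 196  15  31 166] [427.3675 210.3554]
s8 red [358 209   7   6  31] [360.9677 211.1935]
t8 red [199 219  21  31 187] [209.0374 233.8396]
```

Scaled: 0.009 m is 0.18, 0.003 m is 0.06.

Emit:
nudge_tcp(
  plan="0.04 -0.028 0.012 0.18 0 0 0\n0.04 -0.028 0.012 0.18 0 0 0\n0.04 -0.028 0.01 0.18 0 0 0\n0.04 0 0 0.06 0 0 0\n0.04 0 0 0 0 0 0\n0.04 0 0 0 0 0 0",
)

```text
time_s: 19.9
tcp_pos: [0.5657, -0.0396, -0.0006]
orientation: [0.73, 0.68, 0.051, -0.048]
contact_force: [-0.1, -0.1, -5.6]
opening: 0.0498
grip_force: 75.3
```

Emit:
nudge_tcp(
  plan="0.04 0 0 0.04 0 0 0\n0.04 0 0 0.03 0 0 0\n0.04 0 0 0 0 0 0\n0.04 0 0 0 0 0 0",
)

```text
time_s: 20.3
tcp_pos: [0.5661, -0.0391, -0.0037]
orientation: [0.73, 0.68, 0.052, -0.048]
contact_force: [-0.2, -0.7, -3.0]
opening: 0.0496
grip_force: 75.6
```

```bash
python3 tgt.py .012 0 .018 .142 -.0062 -.0136 .0
```

```text
target [ 0.5649 -0.0396 -0.0055]
t 20.3 tcp [ 0.5661 -0.0391 -0.0037] yaw -0.07096659028937612 z [ 0.0101  0.1403 -0.9901] F [-0.1792 -0.6507 -2.9535] open 0.049596475675926247 j [-0.1494  0.2904 -0.3035  0.9878  0.1407  1.4916]
rot [ 0.0002  0.0008 -0.0001] then shift [-0.0008 -0.0011  0.0018] len 0.002263504890667895
```

Scaled: 0.001 m is 0.02, 0.0005 m is 0.01.

Emit:
nudge_tcp(
  plan="0.04 0 0 0.02 0 0 0\n0.04 0 0 0.01 0 0 0\n0.04 0 0 0 0 0 0",
)

```text
time_s: 20.6
tcp_pos: [0.5662, -0.0391, -0.0038]
orientation: [0.73, 0.68, 0.052, -0.048]
contact_force: [-4.6, -1.5, 7.4]
opening: 0.0496
grip_force: 76.9
```

Emit:
nudge_tcp(
  plan="0.055 0 0 0 0 0 0\n0.07 0 0 0 0 0 0\n0.085 0 0 0 0 0 0\n0.085 0 0 0 0 0 0\n0.085 0 0 -0.6 0 0 0\n0.085 0 0 -0.8 0 0 0\n0.085 0 0 -0.8 0 0 0\n0.085 0 0 0 0 0 0\n0.085 0 0 0 0 0 0",
)

```text
time_s: 21.5
tcp_pos: [0.5656, -0.0546, 0.1044]
orientation: [0.73, 0.68, 0.052, -0.047]
contact_force: [0.7, 0.8, -0.4]
opening: 0.0844
grip_force: 0.0
```

Run:
```python
from h import *
cap('scene','s9');cap('wrist','w9')
s=cv2.imread('pics/s9.png')[150:290,280:480];w=cv2.imread('pics/w9.png')
cv2.imwrite('pics/c9.png',cv2.convertScaleAbs(np.vstack([cv2.resize(w,(640,400))[60:320],cv2.resize(s,(640,448),interpolation=2)[:340]]),alpha=1.3))
print(probe_bus.state()['tcp_pos'],probe_bus.state()['orientation'])
```

```text
[ 0.56402062 -0.05414759  0.10216818] [ 0.72996241  0.67982543  0.05086065 -0.04904543]
```

View pics/c9.png

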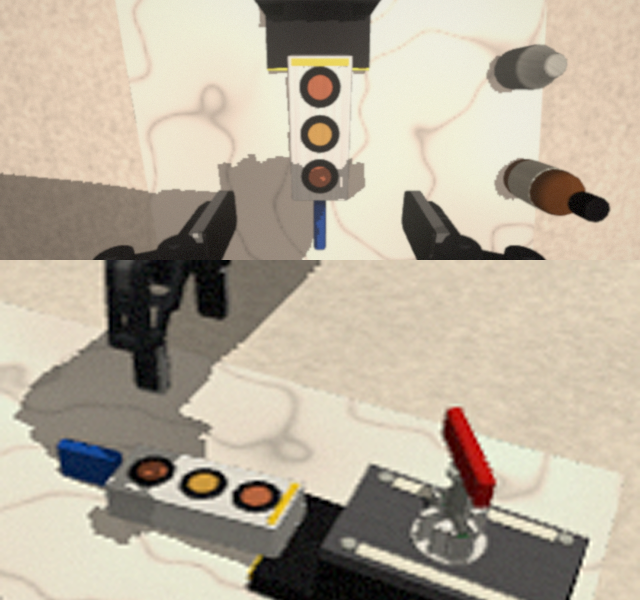

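The front rests on the sill, well centred: the sill ends are at (268,70) and (369,71) in the crop and the stripe runs 290 to 352. The tail is down, the pin is parked and the bystanders are untouched. I'll compute the carrier pose in dock terms and the shift to the paddle.

Run:
```python
from h import *
np.set_printoptions(precision=4,suppress=True)
H=1.50;f=np.array([np.cos(H),np.sin(H)]);l=np.array([-f[1],f[0]]);S=np.array([.5689,.0168])
def D(u,v,z):
  w=onz('w9',u,v,z)[:2];return w,(w-S)@f,(w-S)@l
p=.139
for n,u,v,z in(('sillL',268,130,.018),('sillR',369,131,.018),('stripe',320,121.5,.045),('sp1',320,147,.0425),('sp2',320,193,.037),('sp3',320,236.5,.031),('padRoot',319,262,.034),('padEnd',320,306,.028)):print(n,D(u,v,z))
```

```bash
python3 tgt.py .0125 0 .018 .139 -.094 -.006 .06
```

```text
sillL (array([0.5242, 0.0183]), np.float64(-0.0016314717769459234), np.float64(0.04469776531839704))
sillR (array([0.6144, 0.011 ]), np.float64(-0.0025239405532877404), np.float64(-0.04575413069003606))
stripe (array([0.5709, 0.02  ]), np.float64(0.003327184431772475), np.float64(-0.001770647097612071))
sp1 (array([ 0.5695, -0.0001]), np.float64(-0.016786146854036864), np.float64(-0.0017888649238603789))
sp2 (array([ 0.5668, -0.039 ]), np.float64(-0.05578656944088672), np.float64(-0.0018269495938736213))
sp3 (array([ 0.5639, -0.0796]), np.float64(-0.0965316228468565), np.float64(-0.0018683061481595666))
padRoot (array([ 0.5614, -0.1026]), np.float64(-0.11966416437810583), np.float64(-0.0009621468161065325))
padEnd (array([ 0.559 , -0.1495]), np.float64(-0.1666091635846954), np.float64(-0.001916547807675519))
target [ 0.5587 -0.127   0.05  ]
t 21.6 tcp [ 0.564  -0.0541  0.1022] yaw -0.07092352107623634 z [ 0.0076  0.1408 -0.99  ] F [ 0.0701  0.4193 -0.3207] open 0.08499141174573571 j [-0.176   0.2341 -0.135   1.2191  0.1404  1.4647]
rot [-0.0024 -0.0024 -0.0005] then shift [-0.0795 -0.0002  0.0415] len 0.08972492437168338
```

Scaled: -0.027 m is -0.54, -0.026 m is -0.52.

Emit:
nudge_tcp(
  plan="0.06 -0.54 0.008 0.28 0 0 0\n0.06 -0.54 0.008 0.28 0 0 0\n0.06 -0.52 0.008 0.27 0 0 0\n0.06 0 0 0 0 0 0\n0.06 0 0 0 0 0 0",
)

```text
time_s: 22.1
tcp_pos: [0.5595, -0.1273, 0.0494]
orientation: [0.73, 0.679, 0.051, -0.05]
contact_force: [-0.8, 0.4, -0.5]
opening: 0.0603
grip_force: 0.0
```

```bash
python3 tgt.py .0125 -.0015 .018 .139 -.094 -.006 0.001;python3 - <<'E'
from h import *
cap('wrist','w10')
h=cv2.cvtColor(cv2.imread('pics/w10.png'),cv2.COLOR_BGR2HSV)
k,l,st,ce=cv2.connectedComponentsWithStats(cv2.inRange(h,(105,120,25),(125,255,255)))
for i in range(1,k):
  if st[i,4]>60:print(st[i],ce[i],onz('w10',*ce[i],.031))
E
```

```text
target [ 0.5602 -0.1271 -0.009 ]
t 22.1 tcp [ 0.5595 -0.1273  0.0494] yaw -0.07189530009658225 z [ 0.0062  0.1419 -0.9899] F [-0.8155  0.3582 -0.4523] open 0.06029852734123184 j [-0.3015  0.2881 -0.1835  1.1358  0.1377  1.3389]
rot [-0.0038 -0.0034 -0.0017] then shift [-0.0078  0.0007  0.0578] len 0.05834080672561315
[313 194  14  50 655] [319.40763359 217.99236641] [ 0.56026878 -0.12237063  0.031     ]
```

Scaled: 0.015 m is 0.3, 0.008 m is 0.16.

Emit:
nudge_tcp(
  plan="0.06 -0.04 0.006 0.3 0 0 0\n0.06 -0.04 0.004 0.3 0 0 0\n0.06 -0.04 0.004 0.3 0 0 0\n0.06 -0.02 0 0.16 0 0 0\n0.06 -0.01 0 0.08 0 0 0\n0.06 0 0 0 0 0 0\n0.06 0 0 0 0 0 0",
  grip_force=20,
)

```text
time_s: 22.85
tcp_pos: [0.5619, -0.127, -0.0057]
orientation: [0.73, 0.68, 0.052, -0.048]
contact_force: [-0.5, 0.1, 0.5]
opening: 0.0596
grip_force: 0.0
```

Emit:
nudge_tcp(
  plan="0.03 0 0 0 0 0 0\n0.02 0 0 0 0 0 0\n0.0 0 0 0 0 0 0\n0.0 0 0 0 0 0 0\n0.0 0 0 0 0 0 0\n0.0 0 0 0 0 0 0",
  grip_force=20,
)

```text
time_s: 23.45
tcp_pos: [0.5615, -0.1273, -0.0061]
orientation: [0.73, 0.68, 0.051, -0.048]
contact_force: [-0.9, -0.9, 3.4]
opening: 0.0113
grip_force: 24.9
```

Emit:
nudge_tcp(
  plan="0.0 0 0 0 0 0 0\n0.0 0 0 0 0 0 0\n0.0 0 0 0 0 0 0",
  grip_force=60,
)

```text
time_s: 23.75
tcp_pos: [0.5616, -0.1273, -0.006]
orientation: [0.73, 0.68, 0.051, -0.048]
contact_force: [-1.2, -1.1, 4.5]
opening: 0.0098
grip_force: 62.3
```

```bash
python3 tgt.py .0125 0 .018 0 -.094 -.006 0.001
```

```text
target [ 0.5585 -0.1293  0.013 ]
t 23.75 tcp [ 0.5616 -0.1273 -0.006 ] yaw -0.07105793770658178 z [ 0.0099  0.14   -0.9901] F [-1.171  -1.0706  4.4588] open 0.009793943708607464 j [-0.3001  0.3243 -0.2624  1.0163  0.1371  1.3396]
rot [-0.     -0.1408 -0.0003] then shift [-0.0022 -0.0029 -0.019 ] len 0.019383333199190847
```

Paddle gripped at 62 N. I'll raise the tail level, pivoting about the sill.

Scaled: -0.0045 m is -0.09, -0.0005 m is -0.01, -0.028 rad / 6.2832 = -0.0045.

```bash
python3 tgt.py .0125 -.0005 .0185 0 -.0937 -.002
```

```text
target [ 0.5591 -0.1291  0.0165]
t 23.75 tcp [ 0.5616 -0.1273 -0.006 ] yaw -0.07105793770658178 z [ 0.0099  0.14   -0.9901] F [-1.171  -1.0706  4.4588] open 0.009793943708607464 j [-0.3001  0.3243 -0.2624  1.0163  0.1371  1.3396]
rot [-0.     -0.1408 -0.0003] then shift [-0.0019 -0.0024 -0.0225] len 0.022744555384138613
```

Emit:
nudge_tcp(
  plan="0 -0.006 -0.01 -0.09 0 -0.0045 0\n0 -0.006 -0.01 -0.09 0 -0.0045 0\n0 -0.006 -0.01 -0.09 0 -0.0045 0\n0 -0.006 -0.01 -0.09 0 -0.0045 0\n0 -0.006 -0.01 -0.09 0 -0.0045 0\n0 0 0 0 0 0 0\n0 0 0 0 0 0 0",
  grip_force=80,
)

```text
time_s: 24.45
tcp_pos: [0.5586, -0.1299, 0.0158]
orientation: [0.732, 0.682, 0.0, -0.001]
contact_force: [0.2, 1.7, -4.5]
opening: 0.009
grip_force: 80.9
```

```bash
python3 tgt.py .0125 -.0005 .0185 0 -.0937 -.002
```

Run:
```python
from h import *
np.set_printoptions(precision=4,suppress=True)
print(probe_bus.state()['ft_torque'])
cap('wrist','w11')
h=cv2.cvtColor(cv2.imread('pics/w11.png'),cv2.COLOR_BGR2HSV)
for n,lo,hi,z in(('orange',(3,110,60),(24,255,255),.046),('yellow',(25,120,60),(35,255,255),.046)):
  k,l,st,ce=cv2.connectedComponentsWithStats(cv2.inRange(h,lo,hi))
  for i in range(1,k):
    if st[i,4]>60:print(n,st[i],ce[i],onz('w11',*ce[i],z))
```

```text
target [ 0.5591 -0.1291  0.0165]
t 24.45 tcp [ 0.5586 -0.1299  0.0158] yaw -0.07033387819544289 z [-0.0006  0.0012 -1.    ] F [ 0.2426  1.675  -4.4912] open 0.00903915470363886 j [-0.2291  0.2794 -0.2647  1.0275  0.0011  1.412 ]
rot [-0.0007 -0.0012  0.0005] then shift [ 0.0009  0.0004 -0.0007] len 0.0011686017826601377
[ 0.0335 -0.1608 -0.1326]
orange [ 296   46   47   49 1787] [319.1556  70.1337] [ 0.5654 -0.0369  0.046 ]
orange [ 298  138   43   42 1385] [319.0325 158.922 ] [ 0.5626 -0.077   0.046 ]
```

Scaled: 0.01 m is 0.2, 0.006 m is 0.12.

Emit:
nudge_tcp(
  plan="0 0.12 0.006 -0.012 0 0 0\n0 0.2 0 0 0 0 0\n0 0.2 0 0 0 0 0\n0 0.2 0 0 0 0 0\n0 0.2 0 0 0 0 0\n0 0 0 0 0 0 0",
  grip_force=80,
)

```text
time_s: 25.1
tcp_pos: [0.5622, -0.0825, 0.0164]
orientation: [0.731, 0.682, 0.001, -0.001]
contact_force: [0.2, 1.3, -5.0]
opening: 0.0094
grip_force: 80.8
```

```bash
python3 tgt.py .06 -.0005 .0185 0 -.0937 -.002
```

```text
target [ 0.5624 -0.0817  0.0165]
t 25.1 tcp [ 0.5622 -0.0825  0.0164] yaw -0.06893343533743085 z [-0.0007  0.0024 -1.    ] F [ 0.1978  1.257  -5.0318] open 0.009402221415399573 j [-0.147   0.27   -0.276   1.0259  0.0022  1.4927]
rot [-0.0009 -0.0023  0.0019] then shift [ 0.0009  0.0001 -0.0001] len 0.0008705821876971365
```

Smooth so far. I'll continue past the pin, checking the force along the way.

Scaled: 0.01 m is 0.2.

Emit:
nudge_tcp(
  plan="0 0.2 0 0 0 0 0\n0 0.2 0 0 0 0 0\n0 0.2 0 0 0 0 0\n0 0.2 0 0 0 0 0\n0 0 0 0 0 0 0",
  grip_force=80,
)

```text
time_s: 25.6
tcp_pos: [0.5651, -0.0428, 0.0165]
orientation: [0.731, 0.682, 0.001, -0.001]
contact_force: [-0.1, 0.5, -3.4]
opening: 0.0096
grip_force: 80.8
```

Emit:
nudge_tcp(
  plan="0 0.2 0 0 0 0 0\n0 0.2 0 0 0 0 0\n0 0.2 0 0 0 0 0\n0 0.2 0 0 0 0 0\n0 0.2 0 0 0 0 0\n0 0 0 0 0 0 0",
  grip_force=80,
)

```text
time_s: 26.2
tcp_pos: [0.5687, 0.0071, 0.0165]
orientation: [0.731, 0.682, 0.001, -0.001]
contact_force: [0.4, 0.5, -3.8]
opening: 0.0094
grip_force: 80.8
```

```bash
python3 tgt.py .178 -.0005 .0185 0 -.0937 -.002
```

```text
target [0.5708 0.036  0.0165]
t 26.2 tcp [0.5687 0.0071 0.0165] yaw -0.06919900311963648 z [-0.0005  0.0023 -1.    ] F [ 0.4401  0.4996 -3.8275] open 0.009360157772482041 j [ 0.0111  0.2702 -0.2753  1.0258  0.0023  1.6511]
rot [-0.0007 -0.0023  0.0016] then shift [0.029 0.    0.   ] len 0.029008626468900147
```

Scaled: 0.008 m is 0.16, 0.007 m is 0.14.

Emit:
nudge_tcp(
  plan="0 0.16 0 0 0 0 0\n0 0.16 0 0 0 0 0\n0 0.14 0 0 0 0 0\n0 0 0 0.01 0 0 0\n0 0 0 0 0 0 0",
  grip_force=80,
)

```text
time_s: 26.7
tcp_pos: [0.5703, 0.0288, 0.016]
orientation: [0.732, 0.682, 0.0, -0.001]
contact_force: [-0.0, 1.1, -3.4]
opening: 0.0094
grip_force: 80.9
```

Emit:
nudge_tcp(
  plan="0 0.04 0 0 0 0 0\n0 0.04 0 0 0 0 0\n0 0 0 0 0 0 0",
  grip_force=80,
)

```text
time_s: 27.0
tcp_pos: [0.5706, 0.0322, 0.0162]
orientation: [0.732, 0.681, 0.0, -0.001]
contact_force: [-0.0, -0.7, -3.7]
opening: 0.0094
grip_force: 80.9
```

Emit:
nudge_tcp(
  plan="0 0.04 0 0 0 0 0\n0 0 0 0 0 0 0",
  grip_force=80,
)

```text
time_s: 27.2
tcp_pos: [0.5707, 0.0342, 0.0161]
orientation: [0.732, 0.682, 0.0, -0.001]
contact_force: [0.3, -0.6, -3.9]
opening: 0.0091
grip_force: 80.9
```

Emit:
nudge_tcp(
  plan="0 0.04 0 0 0 0 0\n0 0 0 0 0 0 0",
  grip_force=80,
)

```text
time_s: 27.4
tcp_pos: [0.5707, 0.0345, 0.0161]
orientation: [0.732, 0.681, -0.001, 0.001]
contact_force: [-0.1, -7.1, -2.7]
opening: 0.0092
grip_force: 81.0
```

Hit the stop at the expected place (7 N). I'll lower, release and rise.

Scaled: 0.0005 m is 0.01.

Emit:
nudge_tcp(
  plan="0 0.01 0 0.01 0 0 0\n0 0 0 0.01 0 0 0\n0 0 0 0 0 0 0",
  grip_force=60,
)

```text
time_s: 27.7
tcp_pos: [0.5709, 0.0366, 0.0152]
orientation: [0.732, 0.681, 0.0, -0.001]
contact_force: [0.2, -2.1, -2.8]
opening: 0.009
grip_force: 80.9
```

Emit:
nudge_tcp(
  plan="0 0 0 0.01 0 0 0\n0 0 0 0 0 0 0",
  grip_force=40,
)

```text
time_s: 27.9
tcp_pos: [0.571, 0.0367, 0.0151]
orientation: [0.732, 0.682, 0.0, -0.0]
contact_force: [-2.0, -3.5, 2.8]
opening: 0.0094
grip_force: 81.5
```

Emit:
nudge_tcp(
  plan="0.02 0 0 0 0 0 0\n0.04 0 0 0 0 0 0\n0.05 0 0 0 0 0 0\n0.05 0 0 0 0 0 0\n0.05 0 0 0 0 0 0",
)

```text
time_s: 28.4
tcp_pos: [0.5709, 0.037, 0.0147]
orientation: [0.732, 0.682, 0.0, -0.001]
contact_force: [0.2, 0.5, 0.7]
opening: 0.0499
grip_force: 0.0
```

At 7 N something slipped 2 mm further, so that may not have been the stop. I'll regrip and push to confirm.

Emit:
nudge_tcp(
  plan="0 0 0 0 0 0 0\n0 0 0 0 0 0 0\n0 0 0 0 0 0 0\n0 0 0 0 0 0 0\n0 0 0 0 0 0 0",
  grip_force=60,
)

```text
time_s: 28.9
tcp_pos: [0.5709, 0.0368, 0.0148]
orientation: [0.732, 0.682, 0.0, -0.001]
contact_force: [-1.2, 0.0, 2.3]
opening: 0.0099
grip_force: 60.5
```

Emit:
nudge_tcp(
  plan="0 0.04 0 0 0 0 0\n0 0 0 0 0 0 0",
)

```text
time_s: 29.1
tcp_pos: [0.571, 0.0371, 0.0149]
orientation: [0.732, 0.681, -0.001, 0.001]
contact_force: [-2.0, -7.2, 4.9]
opening: 0.01
grip_force: 60.7
```

Emit:
nudge_tcp(
  plan="0 0.04 0 0 0 0 0\n0 0 0 0 0 0 0",
)

```text
time_s: 29.3
tcp_pos: [0.571, 0.037, 0.0148]
orientation: [0.732, 0.681, -0.003, 0.002]
contact_force: [-1.6, -14.0, 3.8]
opening: 0.01
grip_force: 60.8
```

Emit:
nudge_tcp(
  plan="0 0.04 0 0 0 0 0\n0 0 0 0 0 0 0",
)

```text
time_s: 29.5
tcp_pos: [0.571, 0.0369, 0.0148]
orientation: [0.733, 0.68, -0.004, 0.004]
contact_force: [-1.3, -20.8, 4.8]
opening: 0.0098
grip_force: 60.8
```

Scaled: -0.04 m is -0.8, -0.0055 m is -0.11.

Emit:
nudge_tcp(
  plan="0 -0.11 0 0 0 0 0\n0.02 0 0 0 0 0 0\n0.05 0 0 0 0 0 0\n0.05 0 0 0 0 0 0\n0.05 0 0 0 0 0 0\n0.05 0 0 -0.4 0 0 0\n0.05 0 0 -0.8 0 0 0\n0.05 -0.2 0 -0.8 0 0 0\n0.05 -0.8 0 -0.6 0 0 0\n0.05 -0.8 0 0 0 0 0\n0.05 -0.4 0 0 0 0 0\n0.05 0 0 0 0 0 0\n0.05 0 0 0 0 0 0\n0.05 0 0 0 0 0 0",
)

```text
time_s: 30.9
tcp_pos: [0.5631, -0.0717, 0.1442]
orientation: [0.731, 0.682, 0.0, -0.001]
contact_force: [0.5, 0.1, -0.9]
opening: 0.0503
grip_force: 0.0
```

Run:
```python
from h import *
np.set_printoptions(precision=4,suppress=True)
cap('wrist','w12');cap('scene','s12')
H=1.50;f=np.array([np.cos(H),np.sin(H)]);l=np.array([-f[1],f[0]]);S=np.array([.5689,.0168])
h=cv2.cvtColor(cv2.imread('pics/w12.png'),cv2.COLOR_BGR2HSV)
for n,lo,hi,z in(('blue',(105,110,20),(125,255,255),.054),('orange',(3,110,60),(24,255,255),.046),('red',(0,180,60),(4,255,255),.148)):
  k,L,st,ce=cv2.connectedComponentsWithStats(cv2.inRange(h,lo,hi))
  for i in range(1,k):
    if st[i,4]>40:
      ys,xs=np.nonzero(L==i);q=cv2.minAreaRect(np.c_[xs,ys].astype(np.float32));print(n,st[i],q)
      for p in((ce[i][0],ys.min()),(ce[i][0],ys.max())):w=onz('w12',*p,z);print('  ',w,'dock',(w[:2]-S)@f,(w[:2]-S)@l)
for g in('s6','s12'):
  im=cv2.imread(f'pics/{g}.png').astype(int)[190:250,380:480];m=((im[...,2]-im[...,1]>60)&(im[...,2]-im[...,0]>60)).astype(np.uint8)
  ys,xs=np.nonzero(m);print(g,len(xs),xs.mean()+380,ys.mean()+190,cv2.minAreaRect(np.c_[xs,ys].astype(np.float32)))
```

```text
blue [312  33  16  62 848] ((319.5, 63.5), (15.0, 61.0), 0.0)
   [0.5728 0.062  0.054 ] dock 0.04535731663125583 -0.0007129070251488387
   [0.5696 0.0156 0.054 ] dock -0.0011855518779202282 -0.000772811385940491
orange [510 188  40  39 930] ((528.3316040039062, 207.65618896484375), (31.571455001831055, 40.03854751586914), 35.83765411376953)
   [ 0.766  -0.0837  0.046 ] dock -0.08634327679486904 -0.20370947200364573
   [ 0.772  -0.1243  0.046 ] dock -0.12640626928652382 -0.21258793823141253
s6 132 427.8030303030303 210.62878787878788 ((48.02000045776367, 20.139999389648438), (30.67491912841797, 6.157172203063965), 70.55996704101562)
s12 158 427.3164556962025 209.98101265822785 ((47.58190155029297, 20.12549591064453), (31.00281524658203, 7.051050662994385), 70.90650939941406)
```

```bash
python3 -c "
from station import r, probe_bus, ticket, capture
print(ticket.sign_off())"
```

```text
the job is handed in; nothing more can be done
None
```

I handed the job in at about 31 s, with no verdict returned: the pin is parked up (about 15.9 mm lift), the carrier is released against the end stop (held at 20 N push), and the bystanders were not touched.

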